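# Close up the lit watch display and switch it on

### The job

Take the brass screwdriver out of the gap in the display row and lay it flat in the shallow tin tray. Then, without lifting it, slide the loose wooden display plinth fully home, its long back flush against the low batten and its end butted flush against the power block so that the gap is closed; only after that flip the block's hinged guard cover right up and over on to its stop, where it stays open, and push the black switch beneath it all the way down. Leave the other goods on the table where they are.

Things in the scene. Friction and masses are not known exactly. Their poses are not given: they have to be found in the camera images.
- dock: Fixed dark wooden power block and batten, one piece. Origin: at table height, where the batten's front face (plane x = 0) meets the block's inner face (plane y = 0). Batten: x 0 to 25, y -120 to 360 mm, 30 mm high. Block: x -110 to 0, y -120 to 0 mm, 45 mm high; guard and switch are on its top. +x points roughly away from the robot, +y to its left, along the batten.
- plinth: Loose dark wooden display plinth, 0.35 to 0.7 kg, 95 (x) by 150 (y) by 40 mm high; two cushions with watch heads on top reach 63 mm (x -17 to 33, y -56 to 56). Origin: centre of its underside. Starts skewed, in front of the batten, a hand's breadth to the left (+y) of the block. Home: origin at x -47.5, y 75 mm in the dock's frame, axes parallel to the dock's.
- driver: Brass screwdriver, about 0.14 kg, lying on the table in the gap between plinth and block. Origin: underside of the handle's centre. Handle: eight-sided, 22 mm thick, x -45 to +45 mm; then ferrule (15 mm thick) and thin steel shaft (7 mm) on to the blade's tip at x +129 mm. It balances about 3 mm from the handle's centre, towards the blade. Its axis is 11 mm up. Its blade points roughly away from the robot.
- driver_handle (a point): Middle of the screwdriver's handle, on its axis, 11 mm above the table at the start.
- tray: Fixed shallow open tin tray, 230 mm (x) by 120 mm (y), 30 mm high, walls and floor 4 mm; origin: centre of its underside. The screwdriver lies inside it lengthwise.
- guard (a joint): Angle of the tin guard cover on the block's top: 0 = shut over the switch, grows as it opens up and away from the robot, stop at 1.95. It moves lightly (0.12 kg), balances at about 1.1: let go below 0.9 it falls shut, let go past 1.3 it falls back on to its stop and stays there.
- guard_hinge (a point): Middle of the guard's hinge line, which runs along the dock's y axis: x -15, y -62, z 50 mm in the dock's frame.
- guard_tab (a point): Grip point on the guard's upright tab. The tab is 10 mm thick across y, 24 mm wide in x and rises 36 mm above the cover's top; the point lies 12 mm below the tab's upper end, 72 mm from the hinge towards the robot and 58 mm above it when shut. The cover is 84 mm (x) by 70 mm (y), its top 34 mm above the hinge line.
- switch (a joint): Travel of the black round push switch (34 mm across) under the guard: 0 = out, 0.008 m = fully down. It moves straight down with about 3 N and stays down.
- switch_top (a point): Centre of the switch's top face: 64 mm above the table when out; x -57, y -62 mm in the dock's frame.
- saucer: Bystander: glazed clay saucer, 100 mm across, 18 mm high; origin under its centre. Leave alone.
- watch_case: Bystander: matte black watch case, 80 x 70 mm, 47 mm high; origin under its centre. Leave alone.
- band: Bystander: white rubber sport band standing on edge in a C, 72 mm across, 24 mm high; origin under its centre. Leave alone.
- jar: Bystander: glass jar with lid, 60 mm across, 85 mm high, beyond the plinth's left end; origin under its centre. Leave alone.
- stand: Bystander: wooden T-bar band stand behind the batten, foot 80 x 110 mm, 131 mm high; origin under its centre. Leave alone.
- brush: Bystander: hand brush lying to the left; origin under its middle. Leave alone.
Not all that is in view belongs to the job. What is meant by the driver is not white, and is the larger of those in its own colour.

How it is judged:
By the outcome, as a careful person would: the job done as asked, in the order asked, and still so for the second after the job is handed in, with the robot touching nothing.
It also fails if it takes over 72 s, if anything falls off the work surface, if the arm or the gripper's body presses on something with over 40 N, if the wrist force passes 120 N, or if a joint passes its speed limit or range.

### The arm

A 6-joint arm with a two-finger parallel gripper is mounted at the origin on the work surface. World frame = base frame: x ahead of the robot, y to its left, z up, the work surface at z = 0. Lengths are in mm, angles in rad, forces in N, time in s.
With the tool pointing down it reaches from about 350 to 1000 mm from the base axis. Payload 7.1 kg.
Tool frame: the origin (TCP) lies between the finger pads; the fingertips stand manip.tip_reach ahead of it and the grasp point (between the pads) lies 6 mm ahead of it (manip.tip_reach is the distance from the TCP to the fingertips, in mm); z points along the fingers, y is the direction in which the jaws open and shut (so a half turn about z gives the same grasp; the last joint's range is limited). The gripper opens to 85 mm and grips with 20 to 120 N. Pads are 22 mm wide; open, the fingers measure 114 mm over their backs; the gripper's body (76 mm by 85 mm) begins 54 mm behind the grasp point. The pads swing forward as they close: fully open they stand 13 mm farther back than shut.
Start: joints at [-1.271, 0.423, 1.63, -0, 1.089, -0.019], TCP at [195.91, -593.485, 256.319] pointing down, gripper open.
Joint ranges: [-3, 3], [-0.9, 2.11], [0.09, 2.58], [-1.31, 4.45], [0.11, 2.69], [-2.54, 2.54]. Speed limits (rad/s): [2.39, 2.39, 3.01, 3.14, 3.14, 3.14].

### API

Orientations are given as a unit quaternion [w, x, y, z].
In Python, from workcell import manip gives the robot as it stands.
- The arm moves only by the tool drive_tool, never from a script. Its argument "series" is a list of rows, each a list of 7 numbers: the closure, from 0 (fully open) to 1 (shut), then the shift along the world's x, y, z in cm, then the turn, a rotation vector about the world's x, y, z in degrees. In form: [[grip, x, y, z, wx, wy, wz], ...]. A call has exactly 10 rows; each row is the pose to reach, as a shift and turn from the pose measured when the call began; what a row does not reach only later rows make up. A row lasts 1/10 s, in which the tool goes at most 50 mm and 8.59 degrees, less where a joint would pass 70% of its speed; a pose out of reach is approached as far as the arm can. A call with a gripper value outside its range is refused whole. The fingers move at their own pace and stop on an object; "newtons" is the grip in N (left out, the last holds). Time passes only in rows, so rows that repeat a pose let the fingers close, or fill a call up. It gives the time, the measured TCP pose, the force and the opening at its end, in the units of the state.
- manip.read_state(): the state, without advancing time (a new reading comes with each control period).
- manip.camera(name): name is "scene" or "side" or "wrist"; returns a dict with "color" (420x560x3 uint8, red, green, blue), "K" (3x3 intrinsics, pixels), "D" ([k1, k2, p1, p2, k3] as OpenCV has them; the pictures are not rectified), "eye" and "attitude" of the camera in the world; the wrist camera has in their place "tool_from_camera" (4x4, takes a point from camera to tool coordinates, whose origin is the TCP and whose axes are the flange's). Camera axes: x right, y down, z forward; pixel columns grow to the right and rows downward; lengths in mm; the calibration is good to about 2 mm. A picture is of the moment at which its call begins: read the wrist's pose just before it. There is no depth.
- manip.job_done(): hands the job in, once; it reports no verdict.
The state is a dict: "clock": time; "q": joint angles; "qd": joint speeds; "tau": joint torques, N m; "tool_pos": TCP position; "eef_rot": TCP orientation; "wrist_force": force on the tool from outside, world axes, zero at the start; "wrist_torque": the same for the moment, N m; "opening": finger opening in mm.
Only numpy, scipy, OpenCV 4.12 (cv2) and the standard library are available. Lean on these libraries where they do the work, as an engineer would, in place of code of your own. Each camera call takes 0.05 s, during which the arm holds its last target. There are 200 camera calls.

## Working session

There is one attempt and no reset: what is moved stays moved. The work goes in short steps, Python scripts to look and compute and a tool call to move; the robot and the scene stay as the last step left them, time stands still between calls to the robot, and variables do not carry over. Pictures are saved under pics/ and viewed, about 8 in all and at most 12, crops included, and the job is handed in when it is done.

Besides the shell and the picture viewer there is one more tool, called after "Request:" as name(argument=value, ...) on one line, values as JSON. drive_tool: Moves the arm, as the interface text tells. Its arguments: {"type":"object","properties":{"series":{"type":"array"},"newtons":{"type":"number"}},"required":["series"]}

```bash
mkdir -p pics; cat > h.py <<'E'
import numpy as np, cv2, json, pickle
from scipy.spatial.transform import Rotation as R
from workcell import manip
def rot(q): return R.from_quat([q[1],q[2],q[3],q[0]]).as_matrix()
def shot(name,fn):
    s=manip.read_state(); c=manip.camera(name)
    if name=="wrist":
        T=np.eye(4);T[:3,:3]=rot(s["eef_rot"]);T[:3,3]=s["tool_pos"]
        M=T@np.array(c["tool_from_camera"])
    else:
        a=np.array(c["attitude"]);M=np.eye(4);M[:3,:3]=rot(a) if a.size==4 else a;M[:3,3]=c["eye"]
    c["M"]=M; pickle.dump(c,open(f"pics/{fn}.pkl","wb"))
    cv2.imwrite(f"pics/{fn}.png",c["color"][:,:,::-1]); return c
def load(fn): return pickle.load(open(f"pics/{fn}.pkl","rb"))
def ray(c,uv):
    p=cv2.undistortPoints(np.array(uv,float).reshape(-1,1,2),np.array(c["K"]),np.array(c["D"],float)).reshape(-1,2)
    d=np.c_[p,np.ones(len(p))]@c["M"][:3,:3].T; return c["M"][:3,3],d
def plane(c,uv,z):
    o,d=ray(c,uv); return o+d*((z-o[2])/d[:,2])[:,None]
def proj(c,P):
    P=np.atleast_2d(np.array(P,float)); Mi=np.linalg.inv(c["M"]); X=P@Mi[:3,:3].T+Mi[:3,3]
    return cv2.projectPoints(X,np.zeros(3),np.zeros(3),np.array(c["K"]),np.array(c["D"],float))[0].reshape(-1,2)
E
python3 - <<'E'
from h import *
a=shot("scene","scene0");b=shot("side","side0");w=shot("wrist","wrist0")
for c in(a,b,w):print(c["M"].round(2).tolist(),np.array(c["K"]).tolist())
print(manip.tip_reach,manip.read_state())
E
```

```text
[[0.13, 0.53, -0.84, 1525.69], [0.99, -0.07, 0.11, -112.47], [-0.0, -0.85, -0.53, 786.66], [0.0, 0.0, 0.0, 1.0]] [[473.1920079037739, 0.0, 282.7652999022476], [0.0, 473.1920079037739, 204.45932734864843], [0.0, 0.0, 1.0]]
[[-0.9, -0.22, 0.36, -50.85], [-0.43, 0.47, -0.77, 1109.85], [-0.0, -0.85, -0.52, 798.64], [0.0, 0.0, 0.0, 1.0]] [[519.0760784407835, 0.0, 281.53132029331135], [0.0, 519.0760784407835, 204.93490338628118], [0.0, 0.0, 1.0]]
[[0.31, -0.9, -0.3, 273.94], [-0.95, -0.3, -0.1, -565.61], [-0.0, 0.32, -0.95, 373.35], [0.0, 0.0, 0.0, 1.0]] [[375.2882534758521, 0.0, 275.40084753155503], [0.0, 375.2882534758521, 210.4841864798126], [0.0, 0.0, 1.0]]
25.0 {'clock': 0.15, 'q': array([-1.27099401e+00,  4.23695828e-01,  1.63055196e+00, -3.76038162e-05,
        1.08858821e+00, -1.90149808e-02]), 'qd': array([ 0.00044579, -0.00128421, -0.00434585, -0.00053814,  0.00141958,
        0.00199155]), 'tau': array([ 8.81496271e-04, -5.57767224e+01, -2.82017487e+01,  2.50118484e-05,
        4.80498973e-03, -3.22238100e-05]), 'tool_pos': array([ 195.78566383, -593.10269642,  255.6904385 ]), 'eef_rot': array([-6.13224749e-04,  9.87319747e-01,  1.58742969e-01, -1.03481042e-04]), 'wrist_force': array([-0.2461979 ,  0.66685368, -0.01585512]), 'wrist_torque': array([0.06427806, 0.05612308, 0.00177362]), 'opening': 85.46036921300858}
```

View pics/scene0.png

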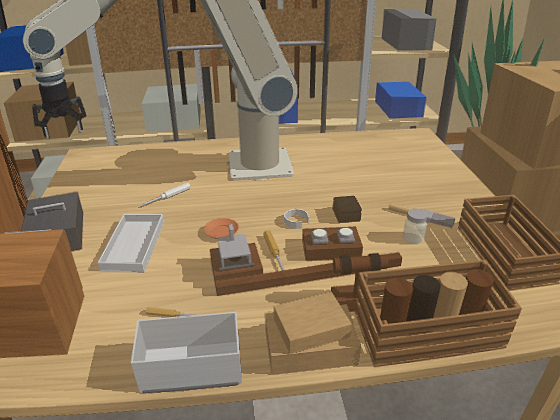

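View pics/side0.png

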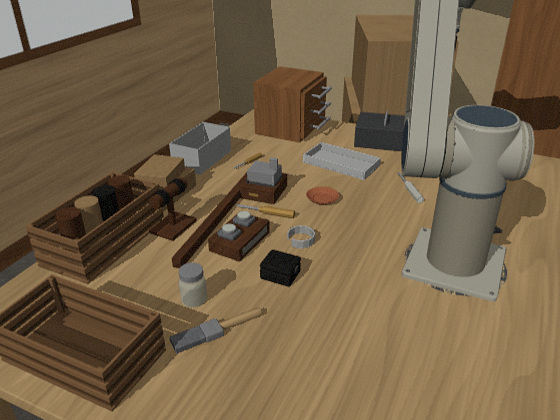

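Scene view: driver at about (273,248) in the gap, block (236,265), plinth (332,243), shallow tray (132,242), decoy driver by the bin (165,312), white driver (165,195). Side view shows the same layout. Next I enlarge both to pick out corners.

```bash
python3 - <<'E'
import cv2,numpy as np
a=cv2.imread("pics/scene0.png");b=cv2.imread("pics/side0.png")
A=cv2.resize(a[205:300,95:295],None,fx=4,fy=3.1) if 0 else cv2.resize(a[200:300,200:400],None,fx=4,fy=4,interpolation=cv2.INTER_CUBIC)
B=cv2.resize(b[155:275,165:365],None,fx=4,fy=4,interpolation=cv2.INTER_CUBIC)
for I,u,v in((A,200,200),(B,165,155)):
    for k in range(0,200,20):
        cv2.putText(I,str(u+k),(k*4,8),0,.3,(0,0,255));cv2.line(I,(k*4,10),(k*4,14),(0,0,255))
    for k in range(0,I.shape[0]//4,20):
        cv2.putText(I,str(v+k),(0,k*4+4),0,.3,(0,0,255))
cv2.imwrite("pics/A.png",A);cv2.imwrite("pics/B.png",B)
E
```

```text
(no output)
```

View pics/A.png

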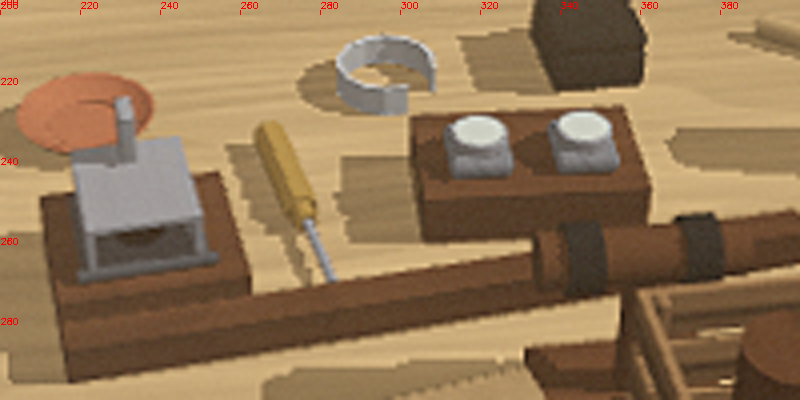

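View pics/B.png

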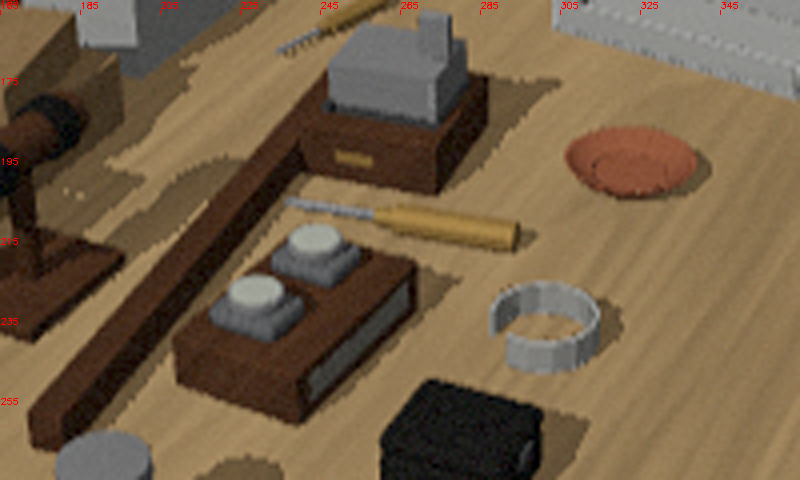

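```bash
cat > m1.py <<'E'
from h import *
a=load("scene0");b=load("side0")
A=lambda p:np.array(p)/4+[200,200]; B=lambda p:np.array(p)/4+[165,155]
def pr(n,c,p,z):
    P=plane(c,p,z);print(n,P[:,:2].round(1).tolist(),"edges",np.linalg.norm(np.diff(P,axis=0,append=P[:1]),axis=1).round(0)); return P
pr("block scene z45 (-110,-120),(-110,0),(0,0),(0,-120)",a,A([[40,196],[219,172],[251,270],[58,298]]),45)
pr("block side z45 (-110,-120)(-110,0)(0,0)",b,B([[488,78],[440,140],[300,115]]),45)
pr("block side z0 (-110,0)",b,B([[437,192]]),0)
pr("batten end side z30 front,back; z0 front",b,B([[68,420],[30,408]]),30)
pr("batten bottom y=-120 scene x25",a,A([[72,381]]),0)
pr("plinth scene z40",a,A([[410,115],[625,107],[650,185],[425,195]]),40)
pr("plinth side z40",b,B([[415,265],[300,385],[177,340]]),40)
pr("plinth side z0",b,B([[300,422],[180,382]]),0)
pr("drv scene tail, ferr, tip",a,A([[266,128],[303,218],[334,281]]),11)
pr("drv side tail, ferr, tip",b,B([[516,236],[378,214],[288,202]]),11)
# tray
for n,c,win in(("scene",a,(95,205,170,275)),("side",b,(298,140,385,178))):
    im=c["color"][win[1]:win[3],win[0]:win[2]];hsv=cv2.cvtColor(im,cv2.COLOR_RGB2HSV)
    m=((hsv[...,1]<40)&(hsv[...,2]>90)).astype(np.uint8)
    k=max(cv2.findContours(m,0,2)[0],key=cv2.contourArea)
    q=cv2.approxPolyDP(cv2.convexHull(k),2.5,True).reshape(-1,2)+win[:2]
    print(n,q.tolist());pr(n,c,q,30)
E
python3 m1.py
```

```text
block scene z45 (-110,-120),(-110,0),(0,0),(0,-120) [[543.9, -175.9], [533.4, -59.5], [635.3, -48.2], [646.2, -165.5]] edges [117. 102. 118. 103.]
block side z45 (-110,-120)(-110,0)(0,0) [[534.9, -170.0], [526.7, -68.5], [637.5, -58.3]] edges [102. 111. 152.]
block side z0 (-110,0) [[529.6, -68.4]] edges [0.]
batten end side z30 front,back; z0 front [[594.3, 308.3], [622.2, 308.1]] edges [28. 28.]
batten bottom y=-120 scene x25 [[670.9, -161.3]] edges [0.]
plinth scene z40 [[479.5, 75.8], [490.6, 224.6], [579.4, 217.8], [569.4, 70.7]] edges [149.  89. 147.  90.]
plinth side z40 [[473.0, 80.9], [477.5, 229.8], [570.8, 221.1]] edges [149.  94. 171.]
plinth side z0 [[486.4, 217.4], [577.0, 213.2]] edges [91. 91.]
drv scene tail, ferr, tip [[440.8, -20.0], [545.9, -6.2], [612.3, 5.6]] edges [106.  67. 173.]
drv side tail, ferr, tip [[445.0, -21.9], [546.8, -7.0], [613.5, 5.9]] edges [103.  68. 171.]
scene [[162, 214], [163, 223], [143, 272], [100, 270], [98, 261], [124, 214]]
scene [[336.1, -318.1], [384.2, -311.2], [597.1, -344.0], [576.5, -455.0], [538.8, -467.2], [320.7, -432.1]] edges [ 49. 215. 113.  40. 221. 115.]
side [[303, 154], [321, 142], [379, 159], [364, 177], [356, 177], [305, 162]]
side [[558.6, -350.9], [538.9, -466.3], [315.9, -421.7], [323.0, -281.0], [345.5, -270.6], [529.2, -298.9]] edges [117. 227. 141.  25. 186.  60.]
```

Block, plinth and driver measure consistently in both views. The driver handle is at about (486,-14) with its axis at 9°. I'll move over the gap and look from the wrist.

Request:
drive_tool(series=[[0,2,4.5,0,0,0,-1],[0,4,9,0,0,0,-2],[0,6,13.5,0,0,0,-3],[0,8,18,0,0,0,-4],[0,10,22.5,0,0,0,-5],[0,12,27,0,0,0,-6],[0,14,31.5,0,0,0,-7],[0,16,36,0,0,0,-8],[0,18,40.5,0,0,0,-9],[0,20,44,0,0,0,-9.4]])

```text
clock: 1.15
tool_pos: [395.9, -150.7, 255.7]
eef_rot: [-0.001, 0.997, 0.077, -0.0]
wrist_force: [-0.1, -0.3, -0.9]
opening: 85.4
```

Request:
drive_tool(series=[[0,2,4,2,0,0,0],[0,4,8,4,0,0,0],[0,6,12,6,0,0,0],[0,7.4,16,8,0,0,0],[0,7.4,16.5,8,0,0,0],[0,7.4,16.5,8,0,0,0],[0,7.4,16.5,8,0,0,0],[0,7.4,16.5,8,0,0,0],[0,7.4,16.5,8,0,0,0],[0,7.4,16.5,8,0,0,0]])

```text
clock: 2.15
tool_pos: [469.6, 13.4, 335.4]
eef_rot: [-0.001, 0.997, 0.077, -0.0]
wrist_force: [-0.5, 0.8, -0.1]
opening: 84.9
```

```bash
python3 - <<'E'
from h import *
c=shot("wrist","w1")
print(manip.read_state()["tool_pos"],c["M"].round(2).tolist())
I=cv2.resize(c["color"][:,:,::-1],(800,600),interpolation=cv2.INTER_CUBIC)
cv2.imwrite("pics/w1b.png",I)
E
```

```text
[469.66456965  13.57843941 335.52203786] [[0.15, -0.94, -0.32, 551.0], [-0.99, -0.15, -0.05, 27.69], [-0.0, 0.32, -0.95, 453.09], [0.0, 0.0, 0.0, 1.0]]
```

View pics/w1b.png

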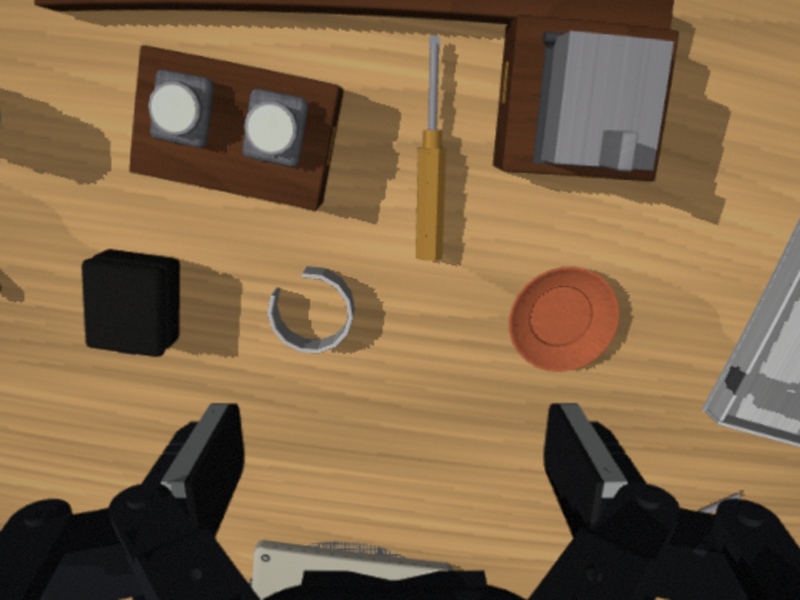

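```bash
cat > m2.py <<'E'
from h import *
c=load("w1"); s=560/800
def pr(n,p,z):
    P=plane(c,np.array(p)*s,z);print(n,P[:,:2].round(1).tolist(),"edges",np.linalg.norm(np.diff(P,axis=0,append=P[:1]),axis=1).round(0))
pr("drv tail,ferr,tip",[[428,258],[431,130],[435,36]],11)
pr("plinth z40",[[142,46],[342,88],[318,209],[131,172]],40)
pr("batten z0",[[40,10],[505,25]],0)
pr("block z0",[[505,25],[495,165]],0)
pr("block z45 ",[[515,18],[506,168],[655,180]],45)
hsv=cv2.cvtColor(c["color"],cv2.COLOR_RGB2HSV)
m=((hsv[...,0]<25)&(hsv[...,1]>185)&(hsv[...,2]>120)).astype(np.uint8);m[:,:280]=0;m[:,330:]=0;m[:85]=0;m[190:]=0
k=max(cv2.findContours(m,0,2)[0],key=cv2.contourArea);print(cv2.minAreaRect(k));
bx=cv2.boxPoints(cv2.minAreaRect(k));print(plane(c,bx,11)[:,:2].round(1).tolist())
I=c["color"][:,:,::-1]
Z=np.hstack([cv2.resize(I[20:160,85:250],None,fx=4,fy=4,interpolation=cv2.INTER_CUBIC)])
cv2.imwrite("pics/w1c.png",cv2.resize(I[0:150,80:280],None,fx=4,fy=4,interpolation=cv2.INTER_CUBIC))
E
python3 m2.py
```

```text
drv tail,ferr,tip [[445.8, -17.9], [549.2, -2.3], [618.7, 6.6]] edges [105.  70. 175.]
plinth z40 [[578.8, 218.2], [568.8, 68.8], [478.0, 75.7], [485.7, 223.5]] edges [150.  91. 148.  93.]
batten z0 [[601.1, 325.6], [637.5, -46.5]] edges [374. 374.]
block z0 [[637.5, -46.5], [530.1, -60.3]] edges [108. 108.]
block z45  [[634.8, -45.1], [531.3, -60.2], [542.2, -176.2]] edges [105. 117. 160.]Traceback (most recent call last):
  File "m2.py", line 12, in <module>
    k=max(cv2.findContours(m,0,2)[0],key=cv2.contourArea);print(cv2.minAreaRect(k));
ValueError: max() iterable argument is empty
```

Request:
drive_tool(series=[[0,1,-1.3,-4,0,0,0],[0,2,-2.6,-9,0,0,-0.6],[0,2.0,-2.6,-14,0,0,-0.6],[0,2.0,-2.6,-19,0,0,-0.6],[0,2.0,-2.6,-23.5,0,0,-0.6],[0,2.0,-2.6,-26.5,0,0,-0.6],[0,2.0,-2.6,-29,0,0,-0.6],[0,2.0,-2.6,-30.5,0,0,-0.6],[0,2.0,-2.6,-30.7,0,0,-0.6],[0.3,2.0,-2.6,-30.7,0,0,-0.6]], newtons=60)

```text
clock: 3.2
tool_pos: [489.6, -12.6, 28.4]
eef_rot: [-0.001, 0.997, 0.071, -0.001]
wrist_force: [-0.5, 0.7, 0.5]
opening: 73.3
```

Request:
drive_tool(series=[[1,0,0,0,0,0,0],[1,0,0,0,0,0,0],[1,0,0,0,0,0,0],[1,0,0,0,0,0,0],[1,0,0,0,0,0,0],[1,0,0,1,0,0,0],[1,0,0,4,0,0,0],[1,0,0,8,0,0,0],[1,0,0,12,0,0,0],[1,0,0,12,0,0,0]])

```text
clock: 4.2
tool_pos: [492.6, -12.7, 153.6]
eef_rot: [-0.0, 0.997, 0.071, 0.004]
wrist_force: [0.5, -0.4, -1.1]
opening: 20.2
```

```bash
sed -i '/^m=((hsv/,/^bx=/d' m2.py; python3 m2.py >/dev/null; python3 - <<'E'
from h import *
c=shot("wrist","w2"); s=manip.read_state(); print(s["tool_pos"],s["opening"],s["wrist_force"])
A=cv2.resize(cv2.imread("pics/w1c.png"),(800,600))
B=cv2.resize(c["color"][:,:,::-1],(400,300)); A[300:,400:]=B
cv2.imwrite("pics/v6.png",A)
E
```

```text
[491.30245991 -12.67751613 151.31925074] 20.502628437609765 [-0.17979129  0.70897562 -2.0372273 ]
```

View pics/v6.png

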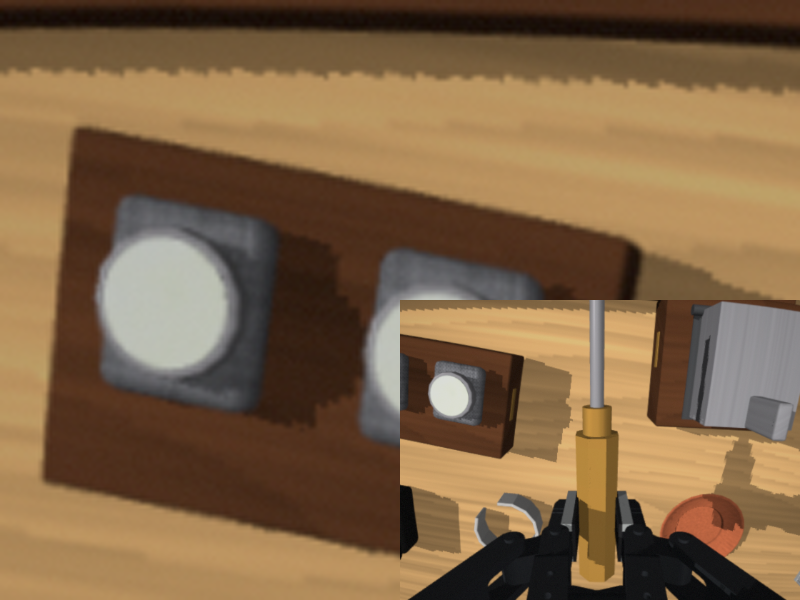

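Request:
drive_tool(series=[[1,-2,0,4,0,0,0],[1,-4,-2,8,0,0,-2],[1,-5.5,-6,8,0,0,-5],[1,-7,-10.5,8,0,0,-8],[1,-7.5,-15,8,0,0,-11],[1,-8,-19.5,8,0,0,-14],[1,-8.5,-24,8,0,0,-17],[1,-9,-28.5,8,0,0,-18.3],[1,-9,-33,8,0,0,-18.3],[1,-9,-37,8,0,0,-18.3]])

```text
clock: 5.25
tool_pos: [400.1, -384.3, 229.8]
eef_rot: [-0.001, 0.996, -0.089, 0.002]
wrist_force: [1.5, -0.3, -1.7]
opening: 20.1
```

```bash
python3 - <<'E'
from h import *
c=shot("wrist","w3"); s=manip.read_state(); print(s["tool_pos"],s["eef_rot"],s["opening"])
cv2.imwrite("pics/w3b.png",cv2.resize(c["color"][:,:,::-1],(800,600)))
E
```

```text
[ 401.03772874 -389.79092852  230.45731086] [ 0.00164806  0.99600621 -0.08922301  0.00285926] 20.290363601630283
```

View pics/w3b.png

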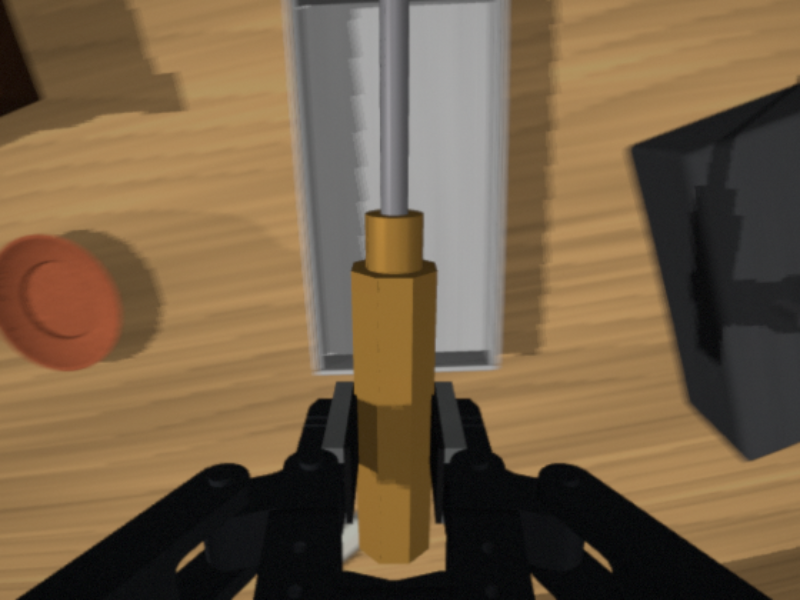

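```bash
python3 - <<'E'
from h import *
c=load("w3");s=.7
P=plane(c,np.array([[314,372],[500,368],[510,2],[288,2]])*s,30)[:,:2];print(P.round(1))
m=(P[0]+P[1])/2; e=P[0]-P[1]; n=np.array([e[1],-e[0]])/np.linalg.norm(e); 
print("w",np.linalg.norm(e),"yaw",np.degrees(np.arctan2(n[1],n[0])),np.degrees(np.arctan2(*(P[2]-P[1])[::-1])),np.degrees(np.arctan2(*(P[3]-P[0])[::-1])),"ctr",m+115*n,"handle",m+(115-42)*n)
E
```

```text
[[ 337.  -318. ]
 [ 318.5 -438.6]
 [ 533.8 -470.4]
 [ 554.9 -351.7]]
w 122.04406447201093 yaw -8.748187929709264 -8.394618620282793 -8.783011298358561 ctr [ 441.41500966 -395.80283741] handle [ 399.90362417 -389.41496805]
```

Request:
drive_tool(series=[[1,0.05,0,-4,0,0,1.5],[1,0.05,0,-8,0,0,1.5],[1,0.05,0,-12,0,0,1.5],[1,0.05,0,-15,0,0,1.5],[1,0.05,0,-17,0,0,1.5],[1,0.05,0,-18.5,0,0,1.5],[1,0.05,0,-19.3,0,0,1.5],[1,0.05,0,-19.7,0,0,1.5],[1,0.05,0,-19.7,0,0,1.5],[1,0.05,0,-19.7,0,0,1.5]])

```text
clock: 6.3
tool_pos: [402.0, -390.2, 34.2]
eef_rot: [0.002, 0.997, -0.076, 0.004]
wrist_force: [-0.4, -0.4, -1.1]
opening: 20.5
```

Request:
drive_tool(series=[[0.5,0,0,0,0,0,0],[0.5,0,0,0,0,0,0],[0.5,0,0,0,0,0,0],[0.5,0,0,0,0,0,0],[0.5,0,0,1,0,0,0],[0.5,0,0,5,0,0,0],[0.5,0,0,10,0,0,0],[0.5,0,0,15,0,0,0],[0.5,0,0,20,0,0,0],[0.5,0,0,20,0,0,0]])

```text
clock: 7.3
tool_pos: [404.8, -393.0, 242.1]
eef_rot: [0.007, 0.997, -0.076, 0.009]
wrist_force: [0.6, -0.3, -0.0]
opening: 42.4
```

```bash
python3 - <<'E'
from h import *
c=shot("wrist","w4"); d=shot("scene","scene1");s=manip.read_state(); print(s["tool_pos"],s["eef_rot"],s["opening"],s["wrist_force"])
I=np.zeros((600,800,3),np.uint8)
I[:300,:400]=cv2.resize(c["color"][:,:,::-1],(400,300))
I[300:,400:]=cv2.resize(d["color"][200:300,95:228,::-1],(400,300))
w2=load("w2")["color"][:,:,::-1];I[:300,400:]=cv2.resize(w2[30:240,0:280],(400,300),interpolation=cv2.INTER_CUBIC)
w1=load("w1")["color"][:,:,::-1];I[300:,:400]=cv2.resize(w1[0:150,330:530],(400,300),interpolation=cv2.INTER_CUBIC)
cv2.imwrite("pics/v8.png",I)
E
```

```text
[ 402.4018208  -390.61668841  236.17088162] [ 0.00335684  0.99707794 -0.07616123  0.00487617] 42.805118326849936 [-0.48627135  0.70024591 -0.40085295]
```

View pics/v8.png

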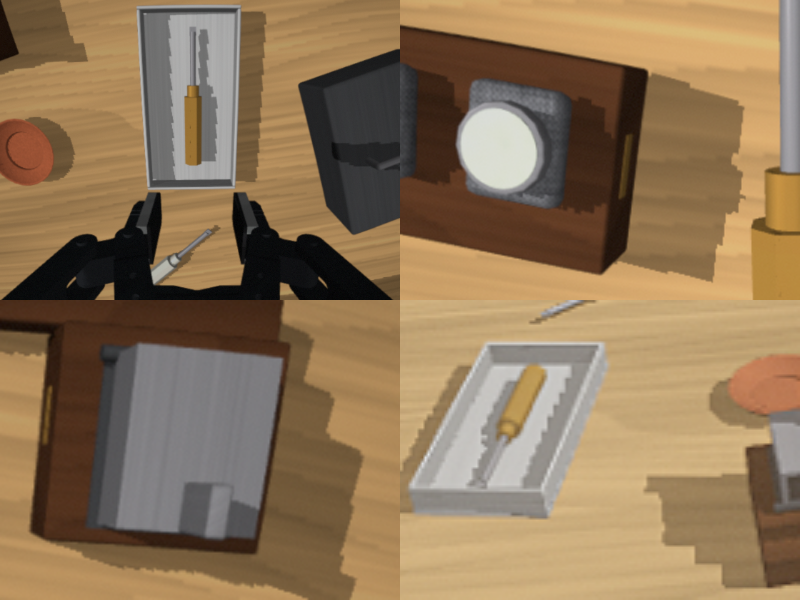

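```bash
python3 - <<'E'
from h import *
a=load("scene0");b=load("side0");c=load("w1");w=load("w2")
O=np.array([636.5,-47.5]);t=np.radians(6);X=np.array([np.cos(t),np.sin(t)]);Y=np.array([-X[1],X[0]])
D=lambda P:np.c_[(P[:,:2]-O)@X,(P[:,:2]-O)@Y].round(1).tolist()
def pr(n,P):print(n,P[:,:2].round(1).tolist(),"dock",D(P))
pr("band top pts",plane(c,np.array([[312,267],[272,300],[353,310],[312,352]])*.7,20))
pr("case top near corners",plane(c,np.array([[90,255],[180,262],[165,352],[83,345]])*.7,47))
pr("jar scene bottom/lid",np.r_[plane(a,[[415,243]],0),plane(a,[[417,214]],85)])
pr("jar side lid top, bottom",np.r_[plane(b,[[191,272]],85),plane(b,[[194,304]],0)])
def tri(p,q):
    o1,d1=ray(a,[p]);o2,d2=ray(b,[q]);A=np.c_[d1[0],-d2[0]];s=np.linalg.lstsq(A,o2-o1,rcond=None)[0];P=o1+s[0]*d1[0];Q=o2+s[1]*d2[0];return (P+Q)/2,np.linalg.norm(P-Q)
print("bar end",tri([335,265],[180,188]))
print("bar other end",tri([400,260],[150,206]))
f=lambda p:np.c_[(np.array(p)[:,0]-400)*.7,np.array(p)[:,1]*.7+30]
pr("plinth w2 z0 right end",plane(w,f([[648,70],[604,273]]),0))
pr("plinth w2 z40 right end",plane(w,f([[628,66],[598,268]]),40))
pr("block w1 z0, z45",np.r_[plane(c,[[330+52/2,17.5],[346.5,115]],0),plane(c,[[361,11],[352,118],[459,126],[475,22]],45)])
pr("hinge rod z50 end (left),tab top z108+12",np.r_[plane(c,[[330+106/2,27],[330+93/2,113]],50),plane(c,[[441,93]],120)])
E
```

```text
band top pts [[425.4, 77.6], [391.1, 108.5], [392.8, 38.7], [348.1, 69.4]] dock [[-196.9, 146.5], [-227.8, 180.8], [-233.4, 111.2], [-274.6, 146.4]]
case top near corners [[416.2, 253.8], [421.4, 179.3], [340.7, 190.2], [335.3, 262.6]] dock [[-187.6, 322.7], [-190.2, 248.0], [-269.3, 267.3], [-267.2, 339.8]]
jar scene bottom/lid [[535.5, 385.4], [517.4, 384.8]] dock [[-55.2, 441.1], [-73.2, 442.4]]
jar side lid top, bottom [[506.0, 392.9], [502.6, 400.3]] dock [[-83.7, 451.7], [-86.4, 459.3]]
bar end (array([721.71548214, 112.55238217, 101.57611337]), np.float64(9.380277123703484))
bar other end (array([727.28285064, 251.85918902, 113.03065046]), np.float64(15.2619625194975))
plinth w2 z0 right end [[570.1, 71.7], [461.5, 88.7]] dock [[-53.6, 125.5], [-159.8, 153.8]]
plinth w2 z40 right end [[571.1, 69.7], [480.0, 78.7]] dock [[-52.8, 123.4], [-142.4, 141.9]]
block w1 z0, z45 [[638.0, -49.2], [530.6, -60.2], [636.3, -45.3], [530.5, -57.9], [542.3, -176.7], [649.0, -164.7]] dock [[1.3, -1.9], [-106.6, -1.5], [0.1, 2.2], [-106.5, 0.7], [-107.2, -118.7], [0.2, -117.9]]
hinge rod z50 end (left),tab top z108+12 [[624.5, -69.4], [540.2, -81.5], [568.6, -115.0]] dock [[-14.2, -20.5], [-99.3, -23.7], [-74.6, -60.0]]
```

Request:
drive_tool(series=[[0,0.5,4.8,0,0,0,1.5],[0,1,9.6,0,0,0,3],[0,1.5,14.4,0,0,0,4.5],[0,2,19.2,0,0,0,6],[0,2.5,24,0,0,0,7.5],[0,3,28.8,0,0,0,9],[0,3.5,33.6,0,0,0,10.5],[0,4,38.4,0,0,0,12],[0,4.5,43.2,0,0,0,13.5],[0,5,48,0,0,0,14.7]])

```text
clock: 8.4
tool_pos: [450.9, 91.2, 234.6]
eef_rot: [0.003, 0.999, 0.053, 0.004]
wrist_force: [1.5, -0.4, 1.0]
opening: 85.5
```

Request:
drive_tool(series=[[0,1,4,0,0,0,0],[0,1,5,0,0,0,0],[0,1,5,0,0,0,0],[0,1,5,-2,0,0,0],[0,1,5,-4,0,0,0],[0,1,5,-6,0,0,0],[0,1,5,-8,0,0,0],[0,1,5,-10,0,0,0],[0,1,5,-10,0,0,0],[0,1,5,-10,0,0,0]])

```text
clock: 9.4
tool_pos: [460.3, 139.9, 134.3]
eef_rot: [0.003, 0.999, 0.052, 0.002]
wrist_force: [0.6, -0.3, 0.0]
opening: 85.4
```

Request:
drive_tool(series=[[0,0.2,0.1,-3,0,0,0],[0,0.2,0.1,-6,0,0,0],[0,0.2,0.1,-8.5,0,0,0],[0,0.2,0.1,-10.2,0,0,0],[0,0.2,0.1,-10.6,0,0,0],[0,0.2,0.1,-10.6,0,0,0],[0,0.7,0.2,-10.6,0,0,0],[0,1.2,0.2,-10.6,0,0,0],[0,1.7,0.3,-10.6,0,0,0],[0,2.2,0.3,-10.6,0,0,0]])

```text
clock: 10.4
tool_pos: [482.8, 142.9, 28.8]
eef_rot: [0.003, 0.999, 0.052, 0.003]
wrist_force: [-3.9, -2.0, 3.3]
opening: 85.4
```

Request:
drive_tool(series=[[0,0.25,0.03,0,0,0,0],[0,0.5,0.05,0,0,0,0],[0,0.75,0.08,0,0,0,0],[0,1.0,0.1,0,0,0,0],[0,1.25,0.13,0,0,0,0],[0,1.5,0.15,0,0,0,0],[0,1.7,0.18,0,0,0,0],[0,1.9,0.2,0,0,0,0],[0,2.1,0.22,0,0,0,0],[0,2.1,0.22,0,0,0,0]])

```text
clock: 11.4
tool_pos: [503.7, 145.2, 28.8]
eef_rot: [0.003, 0.999, 0.052, 0.002]
wrist_force: [-4.4, -0.3, 2.5]
opening: 85.3
```

```bash
python3 - <<'E'
from h import *
c=shot("wrist","w5"); s=manip.read_state(); print(s["tool_pos"],s["eef_rot"],s["wrist_force"],s["clock"])
cv2.imwrite("pics/w5b.png",c["color"][:,:,::-1])
E
```

```text
[503.68026247 145.17661198  28.83968373] [0.00327235 0.99863925 0.05199013 0.00244118] [-4.33402465 -0.69191763  1.77523174] 11.45
```

View pics/w5b.png

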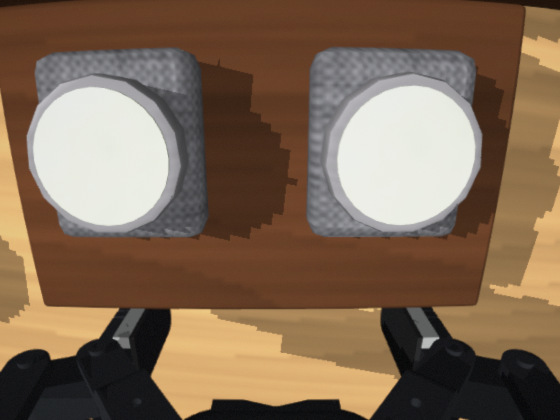

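Request:
drive_tool(series=[[0,0.15,0.02,0,0,0,0],[0,0.3,0.03,0,0,0,0],[0,0.45,0.05,0,0,0,0],[0,0.6,0.06,0,0,0,0],[0,0.7,0.07,0,0,0,0],[0,0.8,0.08,0,0,0,0],[0,0.8,0.08,0,0,0,0],[0,0.8,0.08,0,0,0,0],[0,0.8,0.08,0,0,0,0],[0,0.8,0.08,0,0,0,0]])

```text
clock: 12.45
tool_pos: [511.3, 146.0, 28.8]
eef_rot: [0.003, 0.999, 0.052, 0.002]
wrist_force: [-4.4, -0.3, 2.2]
opening: 85.6
```

Request:
drive_tool(series=[[0,0.05,0,0,0,0,0],[0,0.1,0.01,0,0,0,0],[0,0.15,0.02,0,0,0,0],[0,0.2,0.02,0,0,0,0],[0,0.25,0.03,0,0,0,0],[0,0.3,0.03,0,0,0,0],[0,0.35,0.04,0,0,0,0],[0,0.4,0.04,0,0,0,0],[0,0.4,0.04,0,0,0,0],[0,0.4,0.04,0,0,0,0]])

```text
clock: 13.45
tool_pos: [511.4, 145.8, 28.3]
eef_rot: [0.004, 0.999, 0.052, -0.002]
wrist_force: [-15.5, 0.2, 11.0]
opening: 84.9
```

```bash
cat >> h.py <<'E'
O=np.array([636.5,-47.5]);t=np.radians(6);X=np.array([np.cos(t),np.sin(t)]);Y=np.array([-X[1],X[0]])
D=lambda P:np.c_[(np.atleast_2d(P)[:,:2]-O)@X,(np.atleast_2d(P)[:,:2]-O)@Y].round(1).tolist()
E
python3 - <<'E'
from h import *
c=load("w5")
P=plane(c,[[523,6],[478,307],[47,306]],40);print(P.round(1),D(P))
for q in([-47.5,315],[-47.5,150]): print(O+q[0]*X+q[1]*Y)
E
```

```text
[[615.4  90.5  40. ]
 [522.1  79.   40. ]
 [507.4 226.1  40. ]] [[-6.5, 139.5], [-100.5, 137.8], [-99.8, 285.6]]
[556.33374404 260.80929504]
[573.58094048  96.7131823 ]
```

Request:
drive_tool(series=[[0,-1.5,-0.2,0,0,0,0],[0,-2,-0.2,2,0,0,0],[0.5,-2,-0.2,6.5,0,0,0],[1,-2,-0.2,11,0,0,0],[1,0,4,11,0,0,0],[1,2,8,11,0,0,0],[1,4.4,12.2,11,0,0,0],[1,4.4,12.2,11,0,0,0],[1,4.4,12.2,10,0,0,0],[1,4.4,12.2,8,0,0,0]])

```text
clock: 14.45
tool_pos: [556.1, 267.9, 108.7]
eef_rot: [0.003, 0.999, 0.052, -0.0]
wrist_force: [0.3, 0.5, 0.3]
opening: 0.1
```

Request:
drive_tool(series=[[1,0,0,-2,0,0,0],[1,0,0,-4,0,0,0],[1,0,0,-6,0,0,0],[1,0,0,-7,0,0,0],[1,0,0,-7,0,0,0],[1,0.05,-0.5,-7,0,0,0],[1,0.1,-1.0,-7,0,0,0],[1,0.16,-1.5,-7,0,0,0],[1,0.21,-2.0,-7,0,0,0],[1,0.26,-2.5,-7,0,0,0]])

```text
clock: 15.45
tool_pos: [559.3, 242.9, 39.4]
eef_rot: [0.003, 0.999, 0.052, 0.0]
wrist_force: [0.3, 4.9, 2.1]
opening: 0.2
```

Request:
drive_tool(series=[[1,0.1,-1,0,0,0,0],[1,0.21,-2,0,0,0,0],[1,0.31,-3,0,0,0,0],[1,0.42,-4,0,0,0,0],[1,0.52,-5,0,0,0,0],[1,0.63,-6,0,0,0,0],[1,0.73,-7,0,0,0,0],[1,0.84,-8,0,0,0,0],[1,0.94,-9,0,0,0,0],[1,1.05,-10,0,0,0,0]])

```text
clock: 16.45
tool_pos: [569.8, 142.3, 39.6]
eef_rot: [0.003, 0.999, 0.052, 0.0]
wrist_force: [-1.5, 4.8, 2.3]
opening: 0.1
```

Request:
drive_tool(series=[[1,0.05,-0.5,0,0,0,0],[1,0.1,-1,0,0,0,0],[1,0.15,-1.4,0,0,0,0],[1,0.19,-1.8,0,0,0,0],[1,0.22,-2.1,0,0,0,0],[1,0.25,-2.4,0,0,0,0],[1,0.27,-2.6,0,0,0,0],[1,0.27,-2.6,0,0,0,0],[1,0.27,-2.6,0,0,0,0],[1,0.27,-2.6,0,0,0,0]])

```text
clock: 17.45
tool_pos: [572.4, 116.0, 39.5]
eef_rot: [0.003, 0.999, 0.052, 0.0]
wrist_force: [-0.3, 0.8, 1.5]
opening: -0.1
```

Request:
drive_tool(series=[[1,0.01,-0.1,0,0,0,0],[1,0.02,-0.2,0,0,0,0],[1,0.03,-0.3,0,0,0,0],[1,0.04,-0.4,0,0,0,0],[1,0.05,-0.5,0,0,0,0],[1,0.06,-0.6,0,0,0,0],[1,0.07,-0.7,0,0,0,0],[1,0.07,-0.7,0,0,0,0],[1,0.07,-0.7,0,0,0,0],[1,0.07,-0.7,0,0,0,0]])

```text
clock: 18.45
tool_pos: [573.1, 110.0, 39.5]
eef_rot: [0.002, 0.999, 0.052, 0.0]
wrist_force: [-2.1, 10.6, 1.5]
opening: -0.4
```

Request:
drive_tool(series=[[1,-0.1,1.2,0,0,0,0],[1,-0.1,1.5,3,0,0,0],[1,-0.1,1.5,7,0,0,0],[1,-1.5,-1,9,0,0,0],[0.5,-4,-5,9,0,0,0],[0,-6.6,-9.6,9,0,0,0],[0,-6.6,-9.6,9,0,0,0],[0,-6.6,-9.6,7,0,0,0],[0,-6.6,-9.6,4,0,0,0],[0,-6.6,-9.6,2,0,0,0]])

```text
clock: 19.45
tool_pos: [507.1, 14.0, 58.4]
eef_rot: [0.003, 0.999, 0.052, 0.0]
wrist_force: [-0.4, 0.2, -0.0]
opening: 84.9
```

Request:
drive_tool(series=[[0,0,0,-1.5,0,0,0],[0,0,0,-3,0,0,0],[0,0,0,-3,0,0,0],[0,0.5,0.05,-3,0,0,0],[0,1.0,0.1,-3,0,0,0],[0,1.3,0.13,-3,0,0,0],[0,1.6,0.16,-3,0,0,0],[0,1.9,0.19,-3,0,0,0],[0,2.1,0.21,-3,0,0,0],[0,2.1,0.21,-3,0,0,0]])

```text
clock: 20.45
tool_pos: [524.8, 15.8, 28.1]
eef_rot: [0.002, 0.999, 0.051, -0.003]
wrist_force: [-10.6, -1.9, 6.5]
opening: 85.3
```

Request:
drive_tool(series=[[0,0.1,0.01,0,0,0,0],[0,0.2,0.02,0,0,0,0],[0,0.3,0.03,0,0,0,0],[0,0.3,0.03,0,0,0,0],[0,0.3,0.03,0,0,0,0],[0,-1.0,0,0,0,0,0],[0,-3,0,0,0,0,0],[0,-5,0,4,0,0,0],[0,-7,0,8,0,0,0],[0,-9,0,12,0,0,0]])

```text
clock: 21.45
tool_pos: [433.7, 15.9, 149.0]
eef_rot: [0.002, 0.999, 0.051, -0.003]
wrist_force: [0.6, -0.2, 1.5]
opening: 85.4
```

Request:
drive_tool(series=[[0,0,0,4,0,0,0],[0,0,0,8,0,0,0],[0,0,0,12,0,0,0],[0,0,0,14,0,0,0],[0,2,0,14,0,0,0],[0,5,0,14,0,0,0],[0,6,0,14,0,0,0],[0,6,0,14,0,0,0],[0,6,0,14,0,0,0],[0,6,0,14,0,0,0]])

```text
clock: 22.45
tool_pos: [492.5, 15.9, 288.6]
eef_rot: [0.002, 0.999, 0.051, -0.004]
wrist_force: [-0.9, 0.9, 0.6]
opening: 85.2
```

```bash
python3 - <<'E'
from h import *
c=shot("wrist","w6"); s=manip.read_state(); print(s["tool_pos"],s["eef_rot"],s["clock"])
cv2.imwrite("pics/w6b.png",cv2.resize(c["color"][:300,80:480,::-1],(800,600),interpolation=cv2.INTER_CUBIC))
E
```

```text
[492.62834458  15.90821253 288.72953119] [ 0.00242569  0.99866852  0.0513875  -0.00382351] 22.5
```

View pics/w6b.png

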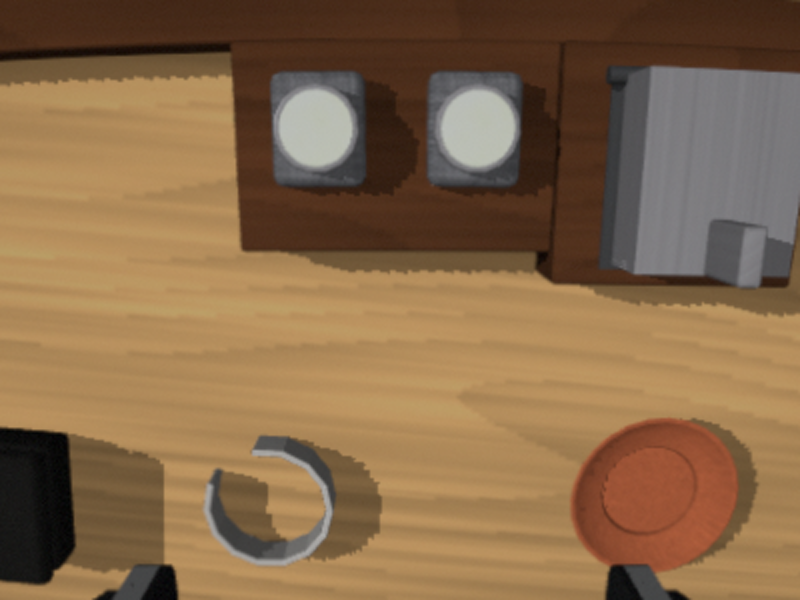

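```bash
python3 - <<'E'
from h import *
c=load("w6"); f=lambda p:np.array(p)/2+[80,0]
print("plinth z40 left-back,left-front,right-front",D(plane(c,f([[232,42],[241,250],[551,252]]),40)))
print("block z45 front-inner",D(plane(c,f([[553,283]]),45)))
print("tab z120",D(plane(c,f([[740,287],[765,284],[767,230],[738,222]]),120)))
print("tab z84",D(plane(c,f([[708,275],[710,220]]),84)))
print("cover z84 corners",D(plane(c,f([[650,66],[636,272],[790,276]]),84)))
E
```

```text
plinth z40 left-back,left-front,right-front [[1.0, 149.9], [-92.4, 150.6], [-93.5, 1.2]]
block z45 front-inner [[-107.7, 0.4]]
tab z120 [[-97.1, -57.0], [-95.8, -67.0], [-75.1, -64.8], [-72.4, -52.9]]
tab z84 [[-97.6, -59.0], [-74.2, -57.1]]
cover z84 corners [[-13.6, -25.6], [-96.7, -26.8], [-97.4, -96.6]]
```

Plinth home: left end at dock y 150, front at -93, end flush with the block. The tab is centred at dock (-86,-61.5), as expected. Next I grip the tab.

Request:
drive_tool(series=[[0,1.6,-3.5,-1,0,0,0],[0,3.2,-7,-3,0,0,0],[0,4.8,-10.5,-5,0,0,0],[0,6.4,-13.4,-7,0,0,0],[0,6.4,-13.4,-10,0,0,0],[0,6.4,-13.4,-13,0,0,0],[0,6.4,-13.4,-15.5,0,0,0],[0,6.4,-13.4,-17,0,0,0],[0,6.4,-13.4,-17.1,0,0,0],[0,6.4,-13.4,-17.1,0,0,0]])

```text
clock: 23.5
tool_pos: [556.9, -118.1, 118.2]
eef_rot: [0.002, 0.999, 0.051, -0.004]
wrist_force: [0.0, 0.3, 0.4]
opening: 85.7
```

Request:
drive_tool(series=[[1,0,0,0,0,0,0],[1,0,0,0,0,0,0],[1,0,0,0,0,0,0],[1,0,0,0,0,0,0],[1,0,0,0,0,0,0],[1,0,0,0,0,0,0],[1,0.6,0.06,0.65,0,0,0],[1,1.3,0.14,1.3,0,0,0],[1,2.0,0.21,1.85,0,0,0],[1,2.8,0.3,2.35,0,0,0]], newtons=20)

```text
clock: 24.5
tool_pos: [585.4, -115.3, 142.1]
eef_rot: [0.003, 0.999, 0.052, -0.004]
wrist_force: [1.4, -6.0, -5.7]
opening: 9.4
```

Request:
drive_tool(series=[[1,0.85,0.05,0.38,0,0,0],[1,1.7,0.1,0.71,0,0,0],[1,2.6,0.2,0.92,0,0,0],[1,3.5,0.3,1.07,0,0,0],[1,4.4,0.4,1.1,0,0,0],[1,5.35,0.5,1.05,0,0,0],[1,6.25,0.6,0.9,0,0,0],[1,7.15,0.7,0.67,0,0,0],[1,8.0,0.8,0.35,0,0,0],[1,8.85,0.88,-0.1,0,0,0]])

```text
clock: 25.5
tool_pos: [675.7, -106.3, 141.6]
eef_rot: [0.003, 0.999, 0.051, -0.003]
wrist_force: [-0.2, 3.0, 5.2]
opening: 9.7
```

```bash
python3 - <<'E'
from h import *
d=shot("scene","scene2");c=shot("wrist","w7");e=shot("side","side2");s=manip.read_state(); print(s["tool_pos"],s["opening"],s["wrist_force"])
I=np.zeros((600,800,3),np.uint8)
I[:300,:400]=cv2.resize(c["color"][:,:,::-1],(400,300))
I[:300,400:]=cv2.resize(d["color"][175:295,160:320,::-1],(400,300),interpolation=cv2.INTER_CUBIC)
I[300:,:400]=cv2.resize(e["color"][135:255,165:325,::-1],(400,300),interpolation=cv2.INTER_CUBIC)
cv2.imwrite("pics/v11.png",I)
E
```

```text
[ 675.93381203 -106.21490566  141.4221927 ] 9.628938856357916 [1.46676447 3.08310078 3.78690672]
```

View pics/v11.png

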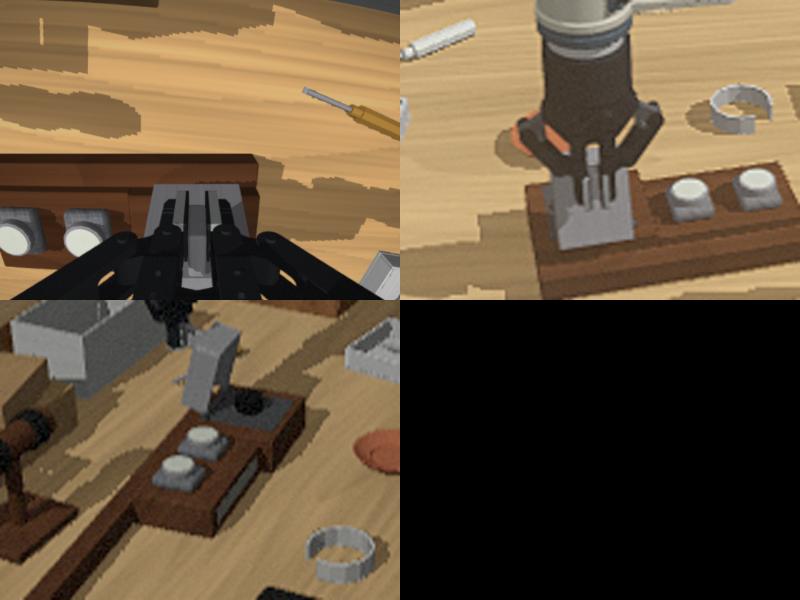

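Request:
drive_tool(series=[[1,0.6,0.06,-0.4,0,0,0],[0.4,0.6,0.06,-0.4,0,0,0],[0.4,0.6,0.06,-0.4,0,0,0],[0.4,0.6,0.06,-0.4,0,0,0],[0.4,0.6,0.06,-0.4,0,0,0],[0.4,0.6,0.06,-0.4,0,0,0],[0.4,0.6,0.06,3,0,0,0],[0.4,0.6,0.06,7,0,0,0],[0.4,0.6,0.06,10,0,0,0],[0.4,0.6,0.06,10,0,0,0]])

```text
clock: 26.65
tool_pos: [684.5, -106.1, 247.1]
eef_rot: [0.004, 0.999, 0.052, 0.002]
wrist_force: [1.1, 0.2, 0.6]
opening: 50.8
```

Request:
drive_tool(series=[[1,-4,-0.4,0,0,0,0],[1,-8,-0.8,0,0,0,0],[1,-9.8,-0.9,-2,0,0,0],[1,-9.8,-0.9,-6,0,0,0],[1,-9.8,-0.9,-10,0,0,0],[1,-9.8,-0.9,-13,0,0,0],[1,-9.8,-0.9,-14.5,0,0,0],[1,-9.8,-0.9,-14.8,0,0,0],[1,-9.8,-0.9,-14.8,0,0,0],[1,-9.8,-0.9,-14.8,0,0,0]])

```text
clock: 27.65
tool_pos: [587.6, -115.4, 100.5]
eef_rot: [0.004, 0.999, 0.052, 0.003]
wrist_force: [0.7, -0.4, 0.4]
opening: -0.1
```

Request:
drive_tool(series=[[1,0,0,-0.3,0,0,0],[1,0,0,-0.6,0,0,0],[1,0,0,-0.9,0,0,0],[1,0,0,-1.2,0,0,0],[1,0,0,-1.5,0,0,0],[1,0,0,-1.7,0,0,0],[1,0,0,-1.9,0,0,0],[1,0,0,-2.1,0,0,0],[1,0,0,-2.1,0,0,0],[1,0,0,-2.1,0,0,0]])

```text
clock: 28.65
tool_pos: [587.7, -115.4, 80.9]
eef_rot: [0.004, 0.999, 0.052, 0.004]
wrist_force: [-4.1, 1.2, 16.0]
opening: -0.2
```

Request:
drive_tool(series=[[1,0,0,-0.1,0,0,0],[1,0,0,-0.1,0,0,0],[1,0,0,1,0,0,0],[1,0,0,5,0,0,0],[1,0,0,10,0,0,0],[1,-4,0,14,0,0,0],[1,-8,0,17,0,0,0],[1,-12,0,20,0,0,0],[1,-13,0,20,0,0,0],[1,-13,0,20,0,0,0]])

```text
clock: 29.65
tool_pos: [456.5, -115.4, 282.0]
eef_rot: [0.004, 0.999, 0.051, 0.005]
wrist_force: [1.1, 1.0, -0.1]
opening: 0.0
```

```bash
python3 - <<'E'
from h import *
c=shot("wrist","w8");e=shot("side","side3");d=shot("scene","scene3");s=manip.read_state(); print(s["tool_pos"],s["wrist_force"],s["clock"])
print("plinth expected px in w8",proj(c,[[*(O+x*X+y*Y),40] for x,y in((-95,0),(-95,150),(0,150))]).round(0).tolist(),"switch top down/up",proj(c,[[*(O-57*X-62*Y),z] for z in(56,64)]).round(1).tolist())
I=np.zeros((600,800,3),np.uint8)
I[:300,:400]=cv2.resize(c["color"][:,:,::-1],(400,300))
I[:300,400:]=cv2.resize(d["color"][190:300,195:342,::-1],(400,300),interpolation=cv2.INTER_CUBIC)
I[300:,:400]=cv2.resize(e["color"][150:240,200:320,::-1],(400,300),interpolation=cv2.INTER_CUBIC)
I[300:,400:]=cv2.resize(d["color"][170:290,90:250,::-1],(400,300))
cv2.imwrite("pics/v12.png",I)
E
```

```text
[ 458.55337934 -115.4553146   280.31194074] [ 0.45848523 -0.16440624 -0.4265184 ] 29.8
plinth expected px in w8 [[221.0, 78.0], [64.0, 83.0], [53.0, -25.0]] switch top down/up [[290.2, 31.7], [290.6, 30.3]]
```

View pics/v12.png

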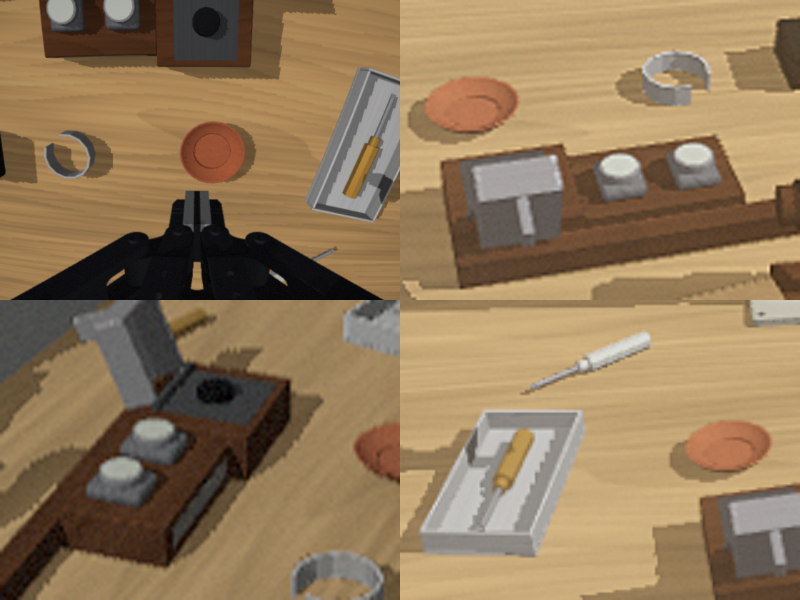

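The picture shows the guard back on its stop, the switch low, the plinth corners at their predicted pixels (about (157,56) and (44,57)), the driver flat in the tray and the other goods unmoved.

```bash
python3 -c "
from workcell import manip
print(manip.job_done())"
```

```text
the job is handed in; nothing more can be done
None
```

The job is done and handed in at about 30 s on the robot's clock. No verdict was reported.

1. **Driver:** I gripped the brass screwdriver by its handle and laid it flat, lengthwise, in the tin tray. The later pictures show it lying there.
2. **Plinth:** I slid it against the batten, then along to the block, then pressed it against the batten once more. It was never lifted. The pushes stalled at about 10 to 15 N. The wrist picture put its left end at y 150 mm in the dock's frame, as it should be. The front corners read x −92 to −94 against −95, and the back edge read +1, so the picture puts it 1 to 3 mm off home in x, about the calibration error. The push from the front stalled at the same place both times.
3. **Guard:** I swung it past its balance point by the tab and released it. The last pictures show it lying back, apparently on its stop, but I did not measure the angle.
4. **Switch:** I pressed with 16 N until the fingertips stopped at about 56 mm, which is the fully-down height. I could not read its travel directly after letting go, but it looks down in the pictures.

The highest wrist force I read was about 19 N. In the last pictures the saucer, band, watch case and white driver look unmoved. I did not check the jar, brush or stand separately, but nothing went near them. No final check disagreed.

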